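Lock the bayonet shorting plug into the test port

ROBOT

A 6-joint arm with a two-finger parallel gripper is mounted at the origin on a cart in front of the work surface, level with it; the furniture and walls round the work are solid. World frame = base frame: x ahead of the robot, y to its left, z up, the work surface at z = 0. Lengths are in m, angles in rad, forces in N, time in s.
With the tool pointing down it reaches from about 0.3 to 0.875 m from the base axis. Payload 4.2 kg.
Tool frame: the origin (TCP) lies on the centre line of the jaws, within the pads' length; the fingertips stand env.finger_overhang ahead of it and the grasp point (between the pads) is the TCP (env.finger_overhang is the distance from the TCP to the fingertips, in m); x points along the fingers, y is the direction in which the jaws open and shut, and the axes are right-handed (so a half turn about x gives the same grasp; the last joint's range is limited). The gripper opens to 85 mm and grips with 20 to 120 N. Pads are 22 mm wide; open, the fingers measure 114 mm over their backs; the gripper's body (76 mm by 85 mm) begins 54 mm behind the grasp point. The pads swing forward as they close: fully open they stand 13 mm farther back than shut.
Start: joints at [-1.121, 0.32, 1.565, -0, 1.257, -0.02], TCP at [0.26, -0.513, 0.25] pointing down, gripper open.
Joint ranges: [-3.11, 3.11], [-0.84, 2.01], [0.21, 2.61], [-1.34, 4.49], [0.05, 2.63], [-2.56, 2.56]. Speed limits (rad/s): [2.57, 2.57, 3.14, 3.14, 3.14, 3.14].

INTERFACE

Orientations are given as a unit quaternion [x, y, z, w].
In Python, from rig import env, grab_frame, job gives the robot as it stands.
- The arm moves only by the shell command python3 -m pendant 'ROWS' [FORCE]. ROWS is JSON, a list of rows, each a list of 3 entries, a list of its own where there are three numbers: the shift along the tool's x, y, z as a fraction of full scale, then the turn, a rotation vector about the tool's x, y, z as a fraction of full scale, then the opening, from -1 (shut) to 1 (fully open), so that 0 is half open. A call has 1 to 8 rows; each row shifts and turns the commanded pose from where the row before left it, along the tool's axes as they then stand; what a row does not reach is not made up. Full scale, the value 1, is 0.15 m for a shift and pi/2 rad for a turn. A row lasts 1/12 s, in which the tool goes at most 41.7 mm and 7.16 degrees, less where a joint would pass 70% of its speed; a pose out of reach is approached as far as the arm can. A call with a number of a shift or a turn outside -1 to 1 is refused whole. A call with a gripper value outside its range is refused whole. The fingers move at their own pace and stop on an object; FORCE is the grip in N (left out, the last holds). Time passes only in rows, so rows that do not move let the fingers close. It gives the time, the measured TCP pose, the force and the opening at its end, in the units of the state.
- env.read_state(): the state, without advancing time (a new reading comes with each control period).
- grab_frame(name): name is "side" or "top"; returns a dict with "image" (384x512x3 uint8, blue, green, red), "fx", "fy", "cx", "cy" (pixels), "view" (4x4, takes a point from world to camera coordinates). Camera axes: x right, y down, z forward; pixel columns grow to the right and rows downward; lengths in m; the calibration is good to about 2 mm. A picture is of the moment at which its call begins. There is no depth.
- job.close_job(): hands the job in, once; it reports no verdict.
The state is a dict: "time": time; "joint_positions": joint angles; "dq": joint speeds; "effort": joint torques, N m; "tcp_pos": TCP position; "orientation": TCP orientation; "ft_force": force on the tool from outside, world axes, zero at the start; "ft_torque": the same for the moment, N m; "finger_gap": finger opening in m.
Only numpy, scipy, OpenCV 4.12 (cv2) and the standard library are available. Lean on these libraries where they do the work, as an engineer would, in place of code of your own. Each camera call takes 0.05 s, during which the arm holds its last target.

TASK

Pick up the shorting plug by its blue wing grip and lock it into the bayonet test port: feel for the slots, push the lugs down through them, twist clockwise to the stop and let go, so that the spring lifts the plug into its locking notches and it stays there upright. Do not force it (keep the contact forces between plug and port below 40 N in all; twisting gently against the stop, 0.2 N m is plenty), do not tip the plug over, and leave the other things on the bench where they are.

Things in the scene. Friction and masses are not known exactly. Their poses are not given: they have to be found in the camera images.
- plug_center (a point): Centre, half-way up, of the loose shorting plug (0.15 kg, 72 mm tall), standing upright on its round metal nose: 28 mm diameter, 34 mm long, lowest 3 mm chamfered to 23 mm. Above it a flange disc, 44 mm diameter, 34 to 40 mm above the underside, then a blue wing grip. z up; this point is 36 mm above the underside. The plug is the same after half a turn.
- plug_grip (a point): Where to pinch the plug's blue wing, on its axis 62 mm above the underside. The wing is 40 mm long along x, 12 mm thick along y (pinch it across y) and reaches from the flange, 40 mm above the underside, up to 72 mm.
- plug_lugs (a point): Point on the plug's axis at the mid-height of its two brass lugs, which stick out along +x and -x, in line with the wing, to 20 mm from the axis. Each is 6 mm wide and lies 4 to 10 mm above the underside. A white dot on the flange is above each lug.
- short_plug: the plug itself, aluminium with blue wing; origin at the centre of its underside, axes as above. Twisting it against the stop loads both lugs at 17 mm from the axis: each 0.1 N m gives 6 N of contact force in all
- test_port: the bayonet test port, fixed: grey base plate 104 x 104 x 10 mm, round housing up to 74 mm diameter and 52 mm high; origin under its centre on the worktop
- port_mouth (a point): Centre of the port's mouth, level with the rim, 52 mm above the worktop; z up, x along the line of the two opposite white index marks on the rim. The dark mouth flares: 52 mm wide at the rim, 44 mm at the brass ring 10 mm below.
- port_lip (a point): Centre of the upper face of the brass ring in the port, 10 mm below the rim. Ring 8 mm thick, bore 30 mm, two opposite entry slots 8.4 mm wide. It sits stiffly in the housing at an unknown angle: the slots lie anywhere up to 0.30 rad either side of the index marks (this frame's x is the marks', not the slots'). Lugs resting on the ring put the plug's centre 32 mm above this point.
- port_seat (a point): Where the locked plug's centre stands, 11 mm above the mouth. With the lugs through the slots, 3 to 6 mm below this (6 is the bottom) the plug can turn, clockwise from above only, 0.78 rad (0.1 more or less by the play in the slots) to a solid stop. Let go there, a spring lifts it into 3 mm deep notches: locked, centre here. Let go before, it stays lower or springs up.
- port_plunger (a joint): Travel (m) of the steel spring plunger on the port's axis: 0 up, 0.015 fully down. The nose meets it when the plug's centre is about 9 mm above port_seat; it pushes up with 2 N there, 5 N when locked, 7.6 N at the bottom.
- loupe: bystander: black loupe, 38 mm diameter, 43 mm tall, standing; origin under its centre
- attenuator: bystander: ribbed coaxial attenuator, 25 x 74 x 25 mm, lying; origin under its centre
- adapter_1: bystander: metal coaxial adapter, 22 x 47 x 19 mm, lying; origin under its centre
- battery_aa: bystander: red and white AA battery, 15 x 50 x 15 mm, lying; origin under its centre
- spanner: bystander: open-ended spanner, 28 x 150 x 5 mm, lying; origin under its centre
- pin_gauge_2: bystander: steel pin gauge, 14 x 70 x 14 mm, lying; origin under its centre
Not all that is in view belongs to the job. Of the things that look like the short_plug, take the one that is farthest to the robot's right at the start.

How it is judged:
By the outcome, as a careful person would: the job done as asked, in the order asked, and still so for the second after the job is handed in, with the robot touching nothing.
It also fails if it takes over 64 s, if anything falls off the work surface, if the arm or the gripper's body presses on something with over 40 N, if the wrist force passes 120 N, or if a joint passes its speed limit or range.

## Working session

There is one attempt and no reset: what is moved stays moved. The work goes in short steps, Python scripts to look and compute and a shell command to move; the robot and the scene stay as the last step left them, time stands still between calls to the robot, and variables do not carry over. Pictures are saved under pics/ and viewed, and the job is handed in when it is done.

```bash
mkdir -p pics; ls
python3 - <<'E'
from rig import env, grab_frame, job
import cv2, numpy as np
s=env.read_state(); print(s); print(env.finger_overhang)
for n in("side","top"):
    f=grab_frame(n); cv2.imwrite(f"pics/{n}0.png",f["image"]); print(n,f["fx"],f["fy"],f["cx"],f["cy"]); print(np.round(f["view"],4).tolist())
E
```

```text
pics
{'time': 0.0, 'joint_positions': array([-1.12098511e+00,  3.20311079e-01,  1.56568765e+00, -3.19330968e-05,
        1.25737798e+00, -1.99927878e-02]), 'dq': array([-6.33906728e-05,  1.80589182e-04,  5.39519919e-05, -1.92083084e-04,
       -1.52258848e-04,  2.73841468e-04]), 'effort': array([-2.15460575e-03, -4.15526712e+01, -2.34161550e+01, -2.09831069e-04,
        8.29789380e-03, -4.74744425e-06]), 'tcp_pos': array([ 0.26011401, -0.51230828,  0.24946786]), 'orientation': array([-0.68754153, -0.16519475,  0.68783154, -0.16396683]), 'ft_force': array([-0.16194373, -0.24406718, -0.70016021]), 'ft_torque': array([0.02879105, 0.02197934, 0.00907559]), 'finger_gap': 0.08562723050656386}
0.019
side 459.7134745482393 459.7134745482393 259.98029355823786 192.43596019718348
[[-0.9999, 0.0102, 0.0094, 0.4642], [-0.0013, 0.6024, -0.7982, 0.0074], [-0.0138, -0.7981, -0.6023, 1.2764], [0.0, 0.0, 0.0, 1.0]]
top 485.9206574967035 485.9206574967035 258.53814808150975 191.62572837455065
[[-0.0097, -0.9999, -0.0095, 0.1159], [-0.9987, 0.0102, -0.0507, 0.4806], [0.0508, 0.009, -0.9987, 1.1271], [0.0, 0.0, 0.0, 1.0]]
```

View pics/side0.png

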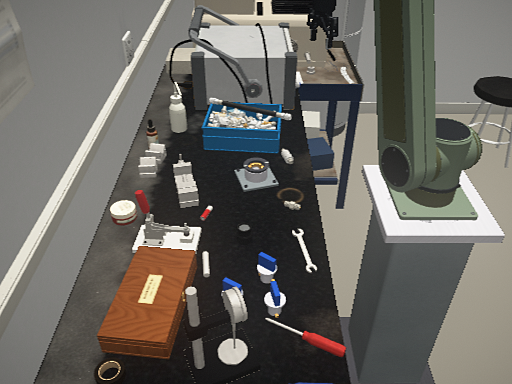

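View pics/top0.png

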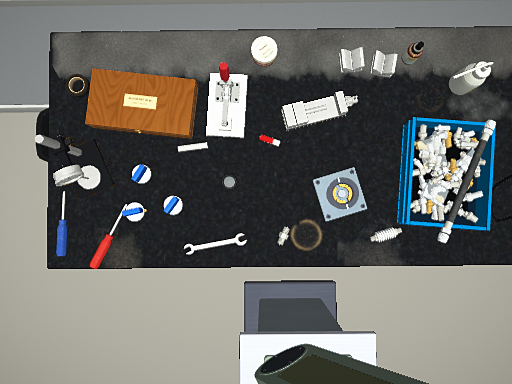

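Three plug look-alikes in the top view: (141,173), (173,205) and (134,212). Columns grow towards −y, which is the robot's right, so (173,205) fits. I'll confirm it in enlarged crops.

```bash
cat > h.py <<'E'
import numpy as np, cv2
from rig import env, grab_frame
from scipy.optimize import least_squares
from scipy.spatial.transform import Rotation as R
def ray_z(f,u,v,z):
    V=np.array(f["view"]);Rm=V[:3,:3];c=-Rm.T@V[:3,3]
    d=Rm.T@np.array([(u-f["cx"])/f["fx"],(v-f["cy"])/f["fy"],1])
    return c+d*(z-c[2])/d[2]
def proj(f,p):
    V=np.array(f["view"]);q=V[:3,:3]@np.asarray(p)+V[:3,3]
    return np.array([f["fx"]*q[0]/q[2]+f["cx"],f["fy"]*q[1]/q[2]+f["cy"]])
def tri(obs):
    return least_squares(lambda p:np.concatenate([proj(f,p)-uv for f,uv in obs]),[.5,0,.05])
def crop(f,u,v,w,h,s,name):
    x0,y0=int(u-w//2),int(v-h//2)
    im=f["image"][max(y0,0):y0+h,max(x0,0):x0+w]
    cv2.imwrite(name,cv2.resize(im,None,fx=s,fy=s,interpolation=cv2.INTER_CUBIC)); print(name,"origin",max(x0,0),max(y0,0),"scale",s)
E
python3 - <<'E'
from h import *
t=grab_frame("top");s=grab_frame("side")
crop(t,155,195,80,60,10,"pics/t_plug.png")
crop(s,262,280,100,70,8,"pics/s_plug.png")
crop(t,342,194,70,60,10,"pics/t_port.png")
crop(s,256,172,60,50,10,"pics/s_port.png")
E
```

```text
pics/t_plug.png origin 115 165 scale 10
pics/s_plug.png origin 212 245 scale 8
pics/t_port.png origin 307 164 scale 10
pics/s_port.png origin 226 147 scale 10
```

View pics/t_plug.png

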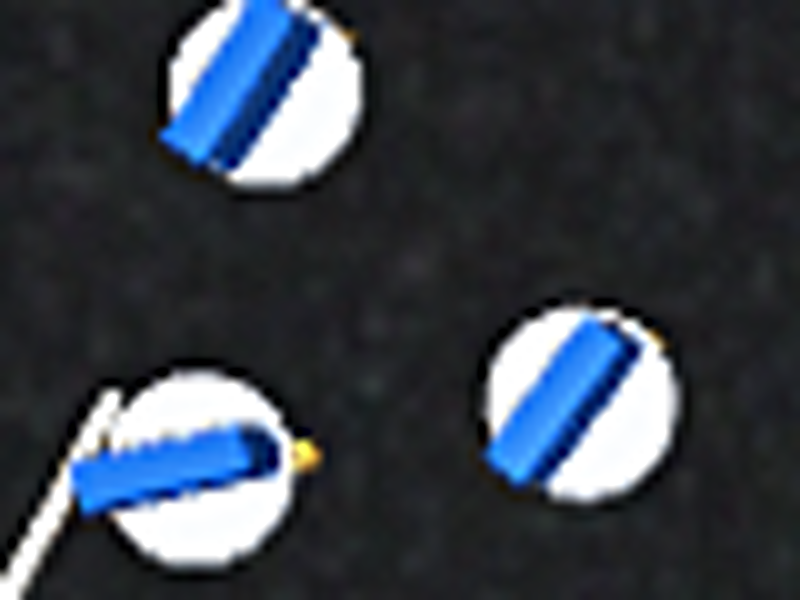

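View pics/s_plug.png

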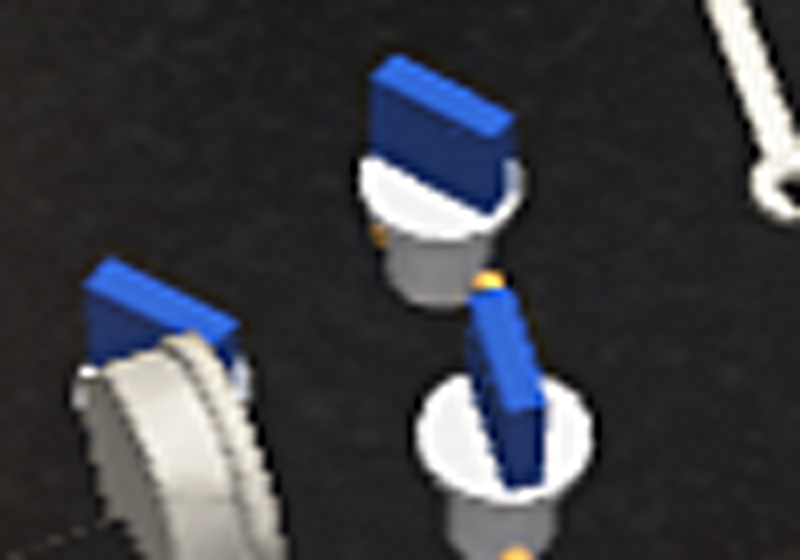

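View pics/t_port.png

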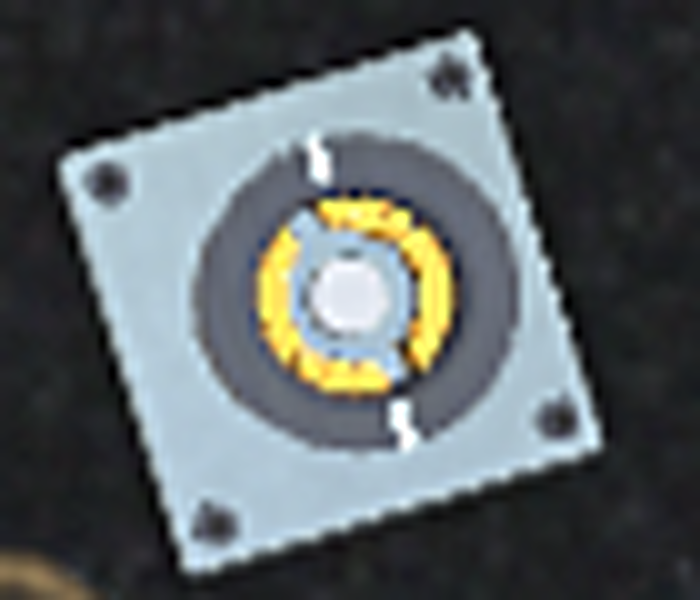

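View pics/s_port.png

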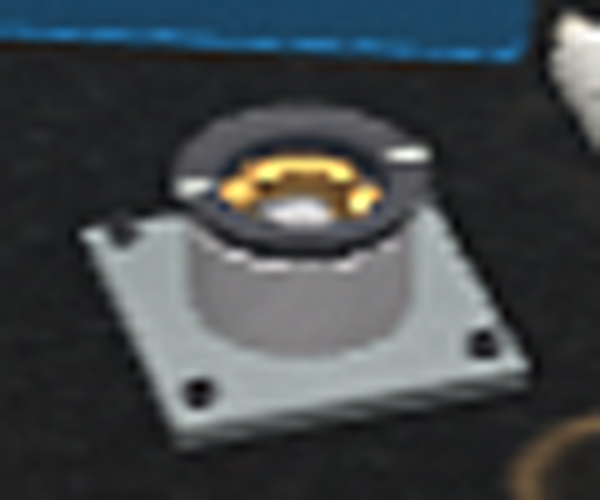

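```bash
cat > m0.py <<'E'
from h import *
t=grab_frame("top");s=grab_frame("side")
def px(p,o,sc): return np.array(o)+(np.array(p)+.5)/sc-.5
T=lambda p:px(p,(115,165),10); S=lambda p:px(p,(212,245),8)
tc=[T(p) for p in [(592,316),(628,337),(525,488),(487,456)]]
sc=[S(p) for p in [(397,53),(516,115),(490,137),(370,77)]]
for q in (tc,): print("top wing",[np.round(ray_z(t,*p,.072),4)[:2].tolist() for p in q])
print("side wing",[np.round(ray_z(s,*p,.072),4)[:2].tolist() for p in sc])
print("centre top", np.mean([ray_z(t,*p,.072) for p in tc],0),"side",np.mean([ray_z(s,*p,.072) for p in sc],0))
print("flange top",ray_z(t,*T((582,402)),.040))
PT=lambda p:px(p,(307,164),10); PS=lambda p:px(p,(226,147),10)
b=[ray_z(t,*PT(p),.01) for p in [(468,30),(605,450),(188,575),(60,158)]]
print("base c",np.mean(b,0),[np.linalg.norm(b[i]-b[i-1]).round(4) for i in range(4)])
e=b[0]-b[1]; print("base edge ang",np.arctan2(e[1],e[0]), np.arctan2(*(b[0]-b[3])[[1,0]]))
print("rim c",ray_z(t,*PT((357,291)),.052), "ring c z42",ray_z(t,*PT((356,296)),.042),"plunger",ray_z(t,*PT((350,294)),.042))
m=[ray_z(t,*PT(p),.052) for p in [(318,158),(403,425)]]
print("marks",np.mean(m,0),np.linalg.norm(m[0]-m[1]),np.arctan2(*(m[0]-m[1])[[1,0]]))
sl=[ray_z(t,*PT(p),.042) for p in [(303,222),(400,365)]]
print("slots",np.mean(sl,0),np.linalg.norm(sl[0]-sl[1]),np.arctan2(*(sl[0]-sl[1])[[1,0]]))
m=[ray_z(s,*PS(p),.052) for p in [(193,187),(408,155)]]
print("side marks",np.mean(m,0),np.linalg.norm(m[0]-m[1]),np.arctan2(*(m[0]-m[1])[[1,0]]))
print("TCP proj",proj(t,env.read_state()["tcp_pos"]))
E
python3 m0.py
```

```text
top wing [[0.4705, 0.2994], [0.4658, 0.2914], [0.4324, 0.3144], [0.4396, 0.3228]]
side wing [[0.4653, 0.2945], [0.4341, 0.3178], [0.4413, 0.3258], [0.4727, 0.3036]]
centre top [0.45208815 0.30701279 0.072     ] side [0.45333363 0.31041647 0.072     ]
flange top [0.4522304  0.30762712 0.04      ]
base c [ 0.47474194 -0.07899878  0.01      ] [np.float64(0.1007), np.float64(0.1036), np.float64(0.102), np.float64(0.1022)]
base edge ang 0.2948678884493789 -1.27664551956804
rim c [ 0.47546518 -0.07848693  0.052     ] ring c z42 [ 0.47479552 -0.07987013  0.042     ] plunger [ 0.47526614 -0.07851194  0.042     ]
marks [ 0.47538869 -0.07926152  0.052     ] 0.06325862544734949 0.28968242495445884
slots [ 0.47539067 -0.07884666  0.042     ] 0.03928385522558015 0.5789416653058403
side marks [ 0.47615962 -0.07759979  0.052     ] 0.06309128490608638 0.26674383958007164
TCP proj [600.49455708 302.83167604]
```

```bash
cat > pl.py <<'E'
from h import *
import sys
def plan(p,yaw_jaw=None,verbose=True):
    s=env.read_state(); r=R.from_quat(s["orientation"]);M=r.as_matrix()
    d=M.T@(np.array(p)-s["tcp_pos"])/.15
    yj=np.arctan2(M[1,1],M[0,1])
    print("tcp",s["tcp_pos"].round(4),"x-axis",M[:,0].round(4),"jaw yaw",yj.round(4),"q1,q6",s["joint_positions"][[0,5]].round(3),"t",s["time"].round(2),"F",s["ft_force"].round(1),"gap",round(s["finger_gap"],4))
    print("shift frac",d.round(4), "n rows",np.linalg.norm(d)/.27)
    if yaw_jaw is not None:
        y=np.array([np.cos(yaw_jaw),np.sin(yaw_jaw),0]);x=np.array([0,0,-1.])
        for sg in (1,-1):
            N=np.c_[x,sg*y,np.cross(x,sg*y)]
            print("turn frac",sg,(R.from_matrix(M.T@N).as_rotvec()/(np.pi/2)).round(4))
if __name__=="__main__":
    a=[float(v) for v in sys.argv[1:]]
    plan(a[:3],a[3] if len(a)>3 else None)
E
python3 pl.py 0.4525 0.308 0.25 0.946; python3 pl.py 0.4753 -0.0788 0.2 2.15
```

```text
Traceback (most recent call last):
  File "pl.py", line 16, in <module>
    plan(a[:3],a[3] if len(a)>3 else None)
    ~~~~^^^^^^^^^^^^^^^^^^^^^^^^^^^^^^^^^^
  File "pl.py", line 7, in plan
    print("tcp",s["tcp_pos"].round(4),"x-axis",M[:,0].round(4),"jaw yaw",yj.round(4),"q1,q6",s["joint_positions"][[0,5]].round(3),"t",s["time"].round(2),"F",s["ft_force"].round(1),"gap",round(s["finger_gap"],4))
                                                                                                                                      ^^^^^^^^^^^^^^^
AttributeError: 'float' object has no attribute 'round'
Traceback (most recent call last):
  File "pl.py", line 16, in <module>
    plan(a[:3],a[3] if len(a)>3 else None)
    ~~~~^^^^^^^^^^^^^^^^^^^^^^^^^^^^^^^^^^
  File "pl.py", line 7, in plan
    print("tcp",s["tcp_pos"].round(4),"x-axis",M[:,0].round(4),"jaw yaw",yj.round(4),"q1,q6",s["joint_positions"][[0,5]].round(3),"t",s["time"].round(2),"F",s["ft_force"].round(1),"gap",round(s["finger_gap"],4))
                                                                                                                                      ^^^^^^^^^^^^^^^
AttributeError: 'float' object has no attribute 'round'
```

```bash
sed -i 's/s\["time"\].round(2)/round(s["time"],2)/' pl.py
python3 pl.py 0.4525 0.308 0.25 0.946; python3 pl.py 0.4753 -0.0788 0.2 2.15
```

```text
tcp [ 0.2603 -0.5126  0.25  ] x-axis [-2.e-04  5.e-04 -1.e+00] jaw yaw -1.101 q1,q6 [-1.121 -0.02 ] t 0.3 F [-0.   0.8 -0.8] gap 0.0854
shift frac [ 2.8000e-03 -4.2977e+00 -3.6192e+00] n rows 20.80956584524597
turn frac 1 [-1.3032e+00 -4.0000e-04  2.0000e-04]
turn frac -1 [6.968e-01 2.000e-04 3.000e-04]
tcp [ 0.2603 -0.5126  0.25  ] x-axis [-2.e-04  5.e-04 -1.e+00] jaw yaw -1.101 q1,q6 [-1.121 -0.02 ] t 0.3 F [-0.   0.8 -0.8] gap 0.0854
shift frac [ 0.3347 -1.9294 -2.5874] n rows 12.017876646347455
turn frac 1 [1.9303e+00 6.0000e-04 1.0000e-04]
turn frac -1 [-0.0697 -0.      0.0004]
```

```bash
python3 -m pendant '[[[0,-0.205,-0.172],[0,0,0],1],[[0,-0.205,-0.172],[0,0,0],1],[[0,-0.205,-0.172],[0,0,0],1],[[0,-0.205,-0.172],[0,0,0],1],[[0,-0.205,-0.172],[0,0,0],1],[[0,-0.205,-0.172],[0,0,0],1],[[0,-0.205,-0.172],[0,0,0],1],[[0,-0.205,-0.172],[0,0,0],1]]'
python3 -m pendant '[[[0,-0.205,-0.172],[0,0,0],1],[[0,-0.205,-0.172],[0,0,0],1],[[0,-0.205,-0.172],[0,0,0],1],[[0,-0.205,-0.172],[0,0,0],1],[[0,-0.205,-0.172],[0,0,0],1],[[0,-0.205,-0.172],[0,0,0],1],[[0,-0.205,-0.172],[0,0,0],1],[[0,-0.205,-0.172],[0,0,0],1]]'
python3 -m pendant '[[[0,-0.205,-0.172],[0,0,0],1],[[0,-0.205,-0.172],[0,0,0],1],[[0,-0.205,-0.172],[0,0,0],1],[[0,-0.205,-0.172],[0,0,0],1],[[0,-0.2,-0.17],[0,0,0],0.3],[[0,0,0],[-0.075,0,0],0.2],[[0,0,0],[-0.075,0,0],0.1],[[0,0,0],[-0.075,0,0],0.1]]'
python3 pl.py 0.4525 0.308 0.25 0.946
```

```text
time: 0.97
tcp_pos: [0.3329, -0.1981, 0.2505]
orientation: [0.688, 0.164, -0.688, 0.164]
ft_force: [1.0, -0.4, -0.2]
finger_gap: 0.0853
time: 1.63
tcp_pos: [0.4056, 0.115, 0.2506]
orientation: [0.688, 0.165, -0.687, 0.165]
ft_force: [1.2, -0.3, 0.3]
finger_gap: 0.0857
time: 2.3
tcp_pos: [0.451, 0.3085, 0.2497]
orientation: [-0.647, -0.285, 0.647, -0.285]
ft_force: [-0.3, 0.3, 0.0]
finger_gap: 0.047
tcp [0.451  0.3085 0.2497] x-axis [-7.e-04 -7.e-04 -1.e+00] jaw yaw -0.7401 q1,q6 [0.579 1.319] t 2.3 F [-0.3  0.3  0. ] gap 0.047
shift frac [-0.0017  0.0095 -0.0045] n rows 0.03939965599304457
turn frac 1 [-1.0734e+00  4.0000e-04  5.0000e-04]
turn frac -1 [ 9.266e-01  5.000e-04 -4.000e-04]
```

```bash
python3 -m pendant '[[[0,0,0],[-0.0765,0,0],0.1],[[0,0,0],[-0.0765,0,0],0.1],[[0,0,0],[-0.0765,0,0],0.1],[[0,0,0],[-0.0765,0,0],0.1],[[0,0,0],[-0.0765,0,0],0.1],[[0,0,0],[-0.0765,0,0],0.1],[[0,0,0],[-0.0765,0,0],0.1],[[0,0,0],[-0.0765,0,0],0.1]]'
python3 -m pendant '[[[0,0,0],[-0.0765,0,0],0.1],[[0,0,0],[-0.0765,0,0],0.1],[[0,0,0],[-0.0765,0,0],0.1],[[0,0,0],[-0.0765,0,0],0.1],[[0,0,0],[-0.0765,0,0],0.1],[[0,0,0],[-0.0765,0,0],0.1],[[0,0,0],[0,0,0],0.1]]'
python3 pl.py 0.4525 0.308 0.15 0.946
```

```text
time: 2.97
tcp_pos: [0.4511, 0.3075, 0.2502]
orientation: [0.442, 0.552, -0.442, 0.552]
ft_force: [0.2, -0.7, -0.3]
finger_gap: 0.0469
time: 3.55
tcp_pos: [0.4511, 0.3075, 0.2502]
orientation: [0.22, 0.672, -0.221, 0.672]
ft_force: [0.0, -0.1, -0.0]
finger_gap: 0.0472
tcp [0.4511 0.3075 0.2502] x-axis [-1.e-04 -1.e-04 -1.e+00] jaw yaw 0.9366 q1,q6 [ 0.577 -0.359] t 3.55 F [ 0.  -0.1 -0. ] gap 0.0472
shift frac [0.6682 0.0082 0.0057] n rows 2.4750601869934994
turn frac 1 [-0.006   0.      0.0001]
turn frac -1 [ 1.994e+00  1.000e-04 -0.000e+00]
```

```bash
python3 -m pendant '[[[0.22,0.008,0.006],[-0.006,0,0],0.1],[[0.22,0,0],[0,0,0],0.1],[[0.22,0,0],[0,0,0],0.1],[[0.2,0,0],[0,0,0],0.1],[[0,0,0],[0,0,0],0.1]]'
python3 pl.py 0.4525 0.308 0.063 0.946
python3 - <<'E'
from h import *
t=grab_frame("top");s=grab_frame("side")
crop(t,170,205,70,60,10,"pics/t1.png")
crop(s,266,250,80,80,7,"pics/s1.png")
for z in (.072,.04): print(z,proj(t,[.4525,.308,z]),proj(s,[.4525,.308,z]))
E
```

```text
time: 3.97
tcp_pos: [0.4492, 0.3057, 0.1158]
orientation: [0.216, 0.675, -0.222, 0.67]
ft_force: [-1.2, -1.8, -1.1]
finger_gap: 0.0472
tcp [0.4492 0.3057 0.1158] x-axis [-0.0102 -0.0067 -0.9999] jaw yaw 0.9414 q1,q6 [ 0.577 -0.365] t 3.97 F [-1.2 -1.8 -1.1] gap 0.0472
shift frac [0.3518 0.0293 0.0105] n rows 1.3079909194270687
turn frac 1 [-0.003  -0.0027  0.0073]
turn frac -1 [1.997  0.0114 0.0043]
pics/t1.png origin 135 175 scale 10
pics/s1.png origin 226 210 scale 7
0.072 [169.9099852  204.28923667] [267.27228764 255.65203654]
0.04 [172.58737503 204.63390042] [266.99356237 266.17365349]
```

View pics/t1.png

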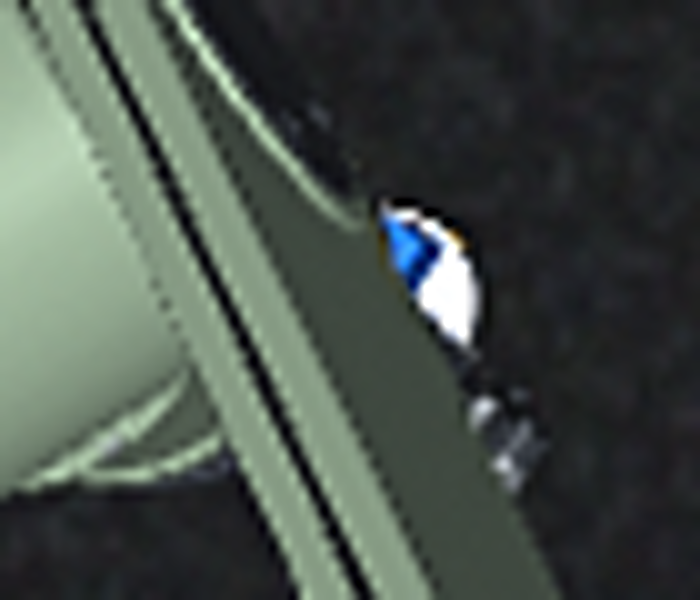

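View pics/s1.png

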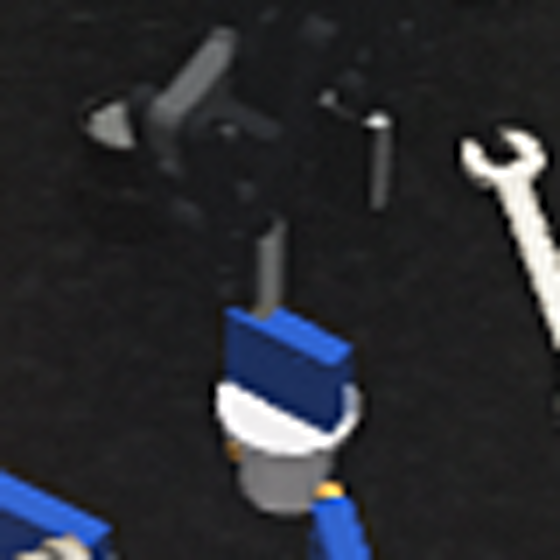

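```bash
python3 -m pendant '[[[0,0,0],[0,0,0],0.1]]'; python3 pl.py 0.4525 0.308 0.063 0.946
python3 - <<'E'
from h import *
t=grab_frame("top");s=grab_frame("side")
st=env.read_state();M=R.from_quat(st["orientation"]).as_matrix()
for sg in(1,-1):
  for d in (.019,.012): print(sg,(proj(s,st["tcp_pos"]+M[:,0]*d+sg*M[:,1]*.0235)-[226,210])*7)
crop(s,266,250,80,80,7,"pics/s2.png")
E
```

```text
time: 4.15
tcp_pos: [0.4538, 0.3088, 0.1231]
orientation: [0.219, 0.672, -0.217, 0.673]
ft_force: [-0.2, 0.5, 0.1]
finger_gap: 0.0468
tcp [0.4538 0.3088 0.1231] x-axis [ 0.003   0.0018 -1.    ] jaw yaw 0.943 q1,q6 [ 0.577 -0.366] t 4.15 F [-0.2  0.5  0.1] gap 0.0468
shift frac [ 0.4009 -0.0107 -0.0047] n rows 1.4852736370336455
turn frac 1 [-0.0019  0.0008 -0.002 ]
turn frac -1 [ 1.9981e+00 -3.2000e-03 -1.3000e-03]
1 [240.63903511 288.28181257]
1 [240.96780692 270.97625952]
-1 [330.20194573 200.34380989]
-1 [330.90755153 183.20771549]
pics/s2.png origin 226 210 scale 7
```

View pics/s2.png

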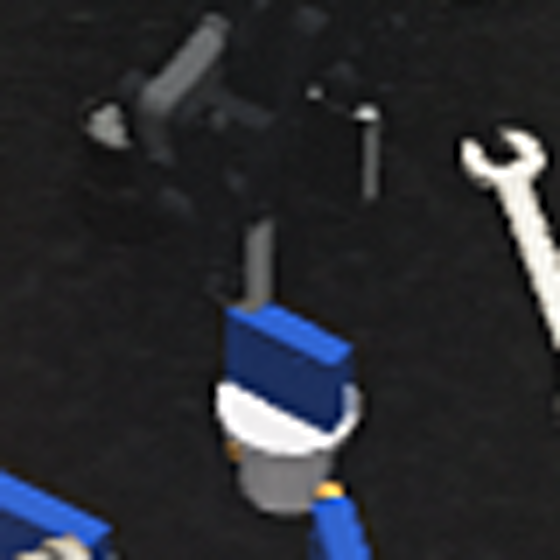

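```bash
python3 -m pendant '[[[0.07,0,0],[0,0,0],0],[[0.07,0,0],[0,0,0],0],[[0.07,0,0],[0,0,0],0],[[0.07,0,0],[0,0,0],0],[[0,0,0],[0,0,0],0],[[0,0,0],[0,0,0],0]]'; python3 pl.py 0.4525 0.308 0.063 0.946
```

```text
time: 4.75
tcp_pos: [0.452, 0.3076, 0.0781]
orientation: [0.217, 0.673, -0.219, 0.672]
ft_force: [0.8, 0.3, 0.2]
finger_gap: 0.0425
tcp [0.452  0.3076 0.0781] x-axis [-0.0021 -0.0015 -1.    ] jaw yaw 0.9442 q1,q6 [ 0.577 -0.368] t 4.75 F [0.8 0.3 0.2] gap 0.0425
shift frac [0.1005 0.0044 0.0011] n rows 0.37277101413131636
turn frac 1 [-0.0012 -0.0005  0.0015]
turn frac -1 [1.9988e+00 2.4000e-03 8.0000e-04]
```

```bash
python3 -m pendant '[[[0.05,0.003,0],[0,0,0],0],[[0.05,0,0],[0,0,0],0],[[0,0,0],[0,0,0],0],[[0,0,0],[0,0,0],0]]' 30; python3 pl.py 0.4525 0.308 0.063 0.946;  python3 -m pendant '[[[0,0,0],[0,0,0],-0.3],[[0,0,0],[0,0,0],-0.5],[[0,0,0],[0,0,0],-0.7],[[0,0,0],[0,0,0],-0.8],[[0,0,0],[0,0,0],-1],[[0,0,0],[0,0,0],-1],[[0,0,0],[0,0,0],-1]]'; python3 pl.py 0.4525 0.308 0.063 0.946
python3 - <<'E'
from h import *
s=grab_frame("side")
crop(s,266,250,80,80,7,"pics/s3.png")
E
```

```text
time: 5.08
tcp_pos: [0.4526, 0.3082, 0.0637]
orientation: [0.218, 0.673, -0.218, 0.672]
ft_force: [-0.3, -0.8, -0.4]
finger_gap: 0.0425
tcp [0.4526 0.3082 0.0637] x-axis [-9.e-04 -7.e-04 -1.e+00] jaw yaw 0.9442 q1,q6 [ 0.577 -0.367] t 5.08 F [-0.3 -0.8 -0.4] gap 0.0425
shift frac [ 0.005  -0.0012  0.0002] n rows 0.018989448400980453
turn frac 1 [-0.0012 -0.0002  0.0007]
turn frac -1 [1.9988e+00 1.1000e-03 3.0000e-04]
time: 5.67
tcp_pos: [0.4531, 0.3085, 0.0646]
orientation: [0.218, 0.673, -0.218, 0.673]
ft_force: [-0.2, 0.2, 2.0]
finger_gap: 0.0116
tcp [0.4531 0.3085 0.0646] x-axis [ 6.e-04  3.e-04 -1.e+00] jaw yaw 0.9442 q1,q6 [ 0.577 -0.367] t 5.67 F [-0.2  0.2  2. ] gap 0.0116
shift frac [ 0.0107 -0.0046 -0.0013] n rows 0.04352661528382346
turn frac 1 [-0.0012  0.0002 -0.0004]
turn frac -1 [ 1.9988e+00 -6.0000e-04 -3.0000e-04]
pics/s3.png origin 226 210 scale 7
```

View pics/s3.png

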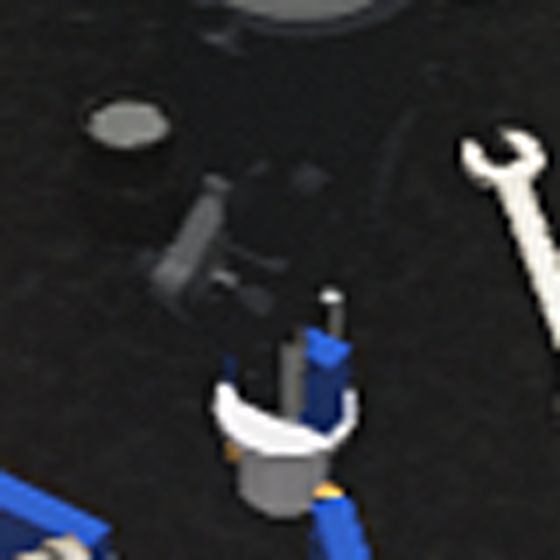

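```bash
python3 -m pendant '[[[-0.03,0,0],[0,0,0],-1],[[-0.05,0,0],[0,0,0],-1],[[-0.1,0,0],[0,0,0],-1],[[-0.15,0,0],[0,0,0],-1],[[-0.2,0,0],[0,0,0],-1],[[-0.2,0,0],[0,0,0],-1],[[-0.15,0,0],[0,0,0],-1],[[0,0,0],[0,0,0],-1]]' 45; python3 pl.py 0.4753 -0.0788 0.19 -0.99
```

```text
time: 6.38
tcp_pos: [0.455, 0.3098, 0.2018]
orientation: [0.221, 0.67, -0.215, 0.675]
ft_force: [0.5, 0.3, -1.3]
finger_gap: 0.0112
tcp [0.455  0.3098 0.2018] x-axis [ 0.0088  0.0056 -0.9999] jaw yaw 0.9443 q1,q6 [ 0.577 -0.367] t 6.38 F [ 0.5  0.3 -1.3] gap 0.0112
shift frac [ 0.0653 -2.02    1.6281] n rows 9.612156070636171
turn frac 1 [ 1.2314 -0.0043 -0.0065]
turn frac -1 [-0.7686  0.0059 -0.0039]
```

```bash
python3 -m pendant '[[[0,-0.1,0.08],[0,0,0],-1],[[0,-0.2,0.163],[0,0,0],-1],[[0,-0.2,0.163],[0,0,0],-1],[[0,-0.2,0.163],[0,0,0],-1],[[0,-0.2,0.163],[0,0,0],-1],[[0,-0.2,0.163],[0,0,0],-1],[[0,-0.2,0.163],[0,0,0],-1],[[0,-0.2,0.163],[0,0,0],-1]]'; python3 -m pendant '[[[0,-0.2,0.163],[0,0,0],-1],[[0,-0.2,0.163],[0,0,0],-1],[[0,-0.2,0.163],[0,0,0],-1],[[0,-0.1,0.08],[0,0,0],-1],[[0,0,0],[0.075,0,0],-1],[[0,0,0],[0.077,0,0],-1],[[0,0,0],[0.077,0,0],-1],[[0,0,0],[0.077,0,0],-1]]'; python3 -m pendant '[[[0,0,0],[0.077,0,0],-1],[[0,0,0],[0.077,0,0],-1],[[0,0,0],[0.077,0,0],-1],[[0,0,0],[0.077,0,0],-1],[[0,0,0],[0.077,0,0],-1],[[0,0,0],[0.077,0,0],-1],[[0,0,0],[0.077,0,0],-1],[[0,0,0],[0.077,0,0],-1]]'; python3 pl.py 0.4753 -0.0788 0.15 -0.99
```

```text
time: 7.05
tcp_pos: [0.4682, 0.0169, 0.1955]
orientation: [0.218, 0.673, -0.218, 0.672]
ft_force: [0.9, 0.1, -1.0]
finger_gap: 0.0109
time: 7.72
tcp_pos: [0.476, -0.1166, 0.1953]
orientation: [0.374, 0.601, -0.374, 0.599]
ft_force: [0.3, 0.0, -1.6]
finger_gap: 0.0112
time: 8.38
tcp_pos: [0.476, -0.1162, 0.1953]
orientation: [-0.609, -0.358, 0.611, -0.357]
ft_force: [-0.4, 0.0, -1.3]
finger_gap: 0.0112
tcp [ 0.476  -0.1162  0.1953] x-axis [-2.1e-03  5.0e-04 -1.0e+00] jaw yaw -0.5101 q1,q6 [-0.263  0.247] t 8.38 F [-0.4  0.  -1.3] gap 0.0112
shift frac [ 0.3024 -0.1255 -0.2155] n rows 1.4516900345584192
turn frac 1 [0.3055 0.0007 0.0012]
turn frac -1 [-1.6945e+00 -1.6000e-03  9.0000e-04]
```

```bash
python3 -m pendant '[[[0,0,0],[0.076,0,0],-1],[[0,0,0],[0.077,0,0],-1],[[0,0,0],[0.077,0,0],-1],[[0,0,0],[0.075,0,0],-1]]'
python3 - <<'E'
from h import *
f=grab_frame("top"); im=cv2.imread("pics/top0.png").astype(float)
from scipy.ndimage import map_coordinates
sat=im[:,:,2]-im[:,:,0]  # R-B
yel=np.clip(sat,0,150)
def prof(c,r,n=360):
    th=np.arange(n)*2*np.pi/n
    P=np.array([proj(f,[c[0]+r*np.cos(a),c[1]+r*np.sin(a),.042]) for a in th])
    return th,map_coordinates(yel,[P[:,1],P[:,0]],order=1)
for c in [(.4753,-.0788),(.4748,-.0795),(.4753,-.080),(.476,-.079)]:
  for r in (.0165,.018,.0195):
    th,p=prof(c,r)
    # 2-fold slot: correlate with low window half width .24 for both
    out=[]
    for base in (0.29,0.29+np.pi):
        a=np.linspace(base-.5,base+.5,201)
        w=np.interp(a%(2*np.pi),th,p,period=2*np.pi); lo=np.clip(w.max()*.6-w,0,None)
        out.append((a*lo).sum()/lo.sum()-(base-.29))
    print(c,r,np.round(out,3),round(np.mean(out),3))
E
python3 pl.py 0.4753 -0.0788 0.15 -0.99
```

```text
time: 8.72
tcp_pos: [0.476, -0.1162, 0.1953]
orientation: [-0.677, -0.203, 0.678, -0.202]
ft_force: [0.1, -0.3, -2.3]
finger_gap: 0.0113
(0.4753, -0.0788) 0.0165 [0.548 0.54 ] 0.544
(0.4753, -0.0788) 0.018 [0.574 0.529] 0.552
(0.4753, -0.0788) 0.0195 [0.577 0.536] 0.557
(0.4748, -0.0795) 0.0165 [0.566 0.516] 0.541
(0.4748, -0.0795) 0.018 [0.571 0.508] 0.54
(0.4748, -0.0795) 0.0195 [0.599 0.521] 0.56
(0.4753, -0.08) 0.0165 [0.593 0.474] 0.534
(0.4753, -0.08) 0.018 [0.603 0.465] 0.534
(0.4753, -0.08) 0.0195 [0.621 0.485] 0.553
(0.476, -0.079) 0.0165 [0.573 0.524] 0.549
(0.476, -0.079) 0.018 [0.602 0.504] 0.553
(0.476, -0.079) 0.0195 [0.593 0.503] 0.548
tcp [ 0.476  -0.1162  0.1953] x-axis [-2.1e-03  5.0e-04 -1.0e+00] jaw yaw -0.9925 q1,q6 [-0.263  0.73 ] t 8.77 F [ 1.  -0.9 -0.6] gap 0.011
shift frac [ 0.3024 -0.2111 -0.1327] n rows 1.4515917865152752
turn frac 1 [-0.0016  0.001   0.001 ]
turn frac -1 [ 1.9984e+00  1.6000e-03 -1.5000e-03]
```

```bash
python3 -m pendant '[[[0.09,-0.105,-0.066],[0,0,0],-1],[[0.09,-0.105,-0.066],[0,0,0],-1],[[0.09,0,0],[0.018,0,0],-1],[[0.09,0,0],[0,0,0],-1],[[0.07,0,0],[0,0,0],-1],[[0,0,0],[0,0,0],-1],[[0,0,0],[0,0,0],-1]]';  python3 pl.py 0.4753 -0.0788 0.125 -1.021;python3 - <<'E'
from h import *
t=grab_frame("top");s=grab_frame("side")
crop(t,342,194,80,60,10,"pics/t4.png")
crop(s,256,160,80,70,8,"pics/s4.png")
E
```

```text
time: 9.35
tcp_pos: [0.4752, -0.0791, 0.1311]
orientation: [-0.679, -0.196, 0.68, -0.195]
ft_force: [-0.1, -1.1, -0.9]
finger_gap: 0.0113
tcp [ 0.4752 -0.0791  0.1311] x-axis [-2.3e-03  3.0e-04 -1.0e+00] jaw yaw -1.0099 q1,q6 [-0.189  0.821] t 9.35 F [-0.1 -1.1 -0.9] gap 0.0113
shift frac [ 0.0406 -0.001  -0.0019] n rows 0.15067280728812618
turn frac 1 [0.0071 0.0011 0.0009]
turn frac -1 [-1.9929e+00 -1.5000e-03  1.8000e-03]
pics/t4.png origin 302 164 scale 10
pics/s4.png origin 216 125 scale 8
```

View pics/t4.png

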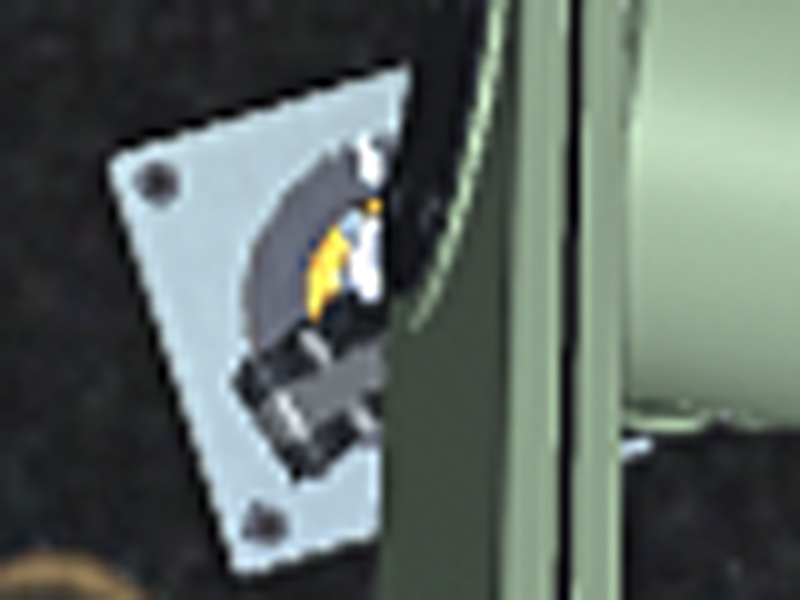

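View pics/s4.png

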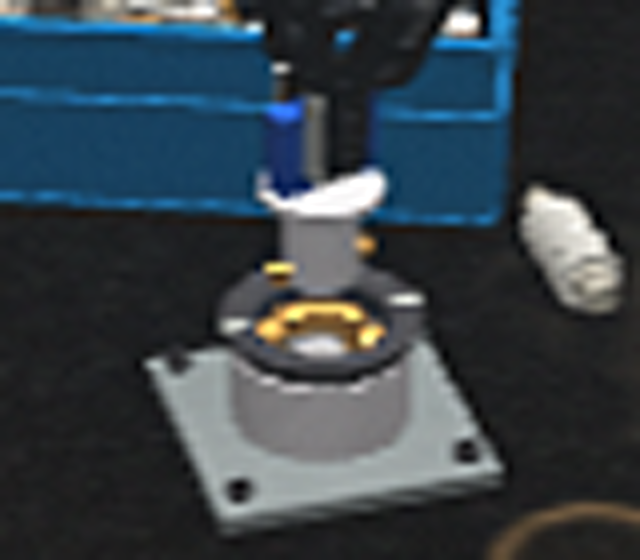

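```bash
python3 -m pendant '[[[0.04,0,0],[0.007,0,0],-1],[[0.04,0,0],[0,0,0],-1],[[0.04,0,0],[0,0,0],-1],[[0.03,0,0],[0,0,0],-1],[[0,0,0],[0,0,0],-1],[[0,0,0],[0,0,0],-1]]';  python3 pl.py 0.4753 -0.0788 0.10 -1.021
```

```text
time: 9.95
tcp_pos: [0.4757, -0.0792, 0.1089]
orientation: [-0.68, -0.192, 0.681, -0.191]
ft_force: [0.4, 0.2, -0.9]
finger_gap: 0.0108
tcp [ 0.4757 -0.0792  0.1089] x-axis [-8.e-04  1.e-04 -1.e+00] jaw yaw -1.0224 q1,q6 [-0.189  0.834] t 9.95 F [ 0.4  0.2 -0.9] gap 0.0108
shift frac [ 0.0595 -0.0035  0.0006] n rows 0.22068667305070716
turn frac 1 [-0.0009  0.0004  0.0003]
turn frac -1 [ 1.9991e+00  5.0000e-04 -6.0000e-04]
```

Now I'll feel downward in small steps.

```bash
cat > st.py <<'E'
from h import *
s=env.read_state();M=R.from_quat(s["orientation"]).as_matrix()
print("t %.2f"%s["time"],"tcp",s["tcp_pos"].round(4),"yaw %.4f"%np.arctan2(M[1,1],M[0,1]),"tilt",M[:2,0].round(4),"F",s["ft_force"].round(1),"T",s["ft_torque"].round(3),"q6 %.3f"%s["joint_positions"][5])
E
python3 -m pendant '[[[0.01,0,0],[0,0,0],-1],[[0.01,0,0],[0,0,0],-1],[[0,0,0],[0,0,0],-1]]' >/dev/null; python3 st.py
python3 -m pendant '[[[0.01,0,0],[0,0,0],-1],[[0.007,0,0],[0,0,0],-1],[[0,0,0],[0,0,0],-1]]' >/dev/null; python3 st.py
```

```text
t 10.20 tcp [ 0.4758 -0.0792  0.1062] yaw -1.0225 tilt [-0.0001 -0.    ] F [-0.2  0.5 -1.4] T [0.01  0.004 0.013] q6 0.834
t 10.45 tcp [ 0.4757 -0.0792  0.1036] yaw -1.0224 tilt [-0.0003 -0.    ] F [ 0.6  0.3 -1.3] T [-0.006  0.008 -0.045] q6 0.834
```

```bash
python3 -m pendant '[[[0.007,0,0],[0,0,0],-1],[[0,0,0],[0,0,0],-1]]' >/dev/null; python3 st.py
python3 -m pendant '[[[0.007,0,0],[0,0,0],-1],[[0,0,0],[0,0,0],-1]]' >/dev/null; python3 st.py
python3 -m pendant '[[[0.005,0,0],[0,0,0],-1],[[0,0,0],[0,0,0],-1]]' >/dev/null; python3 st.py
```

```text
t 10.62 tcp [ 0.4758 -0.0792  0.1026] yaw -1.0224 tilt [-0.0002 -0.    ] F [-0.1  0.  -1.6] T [0.038 0.002 0.041] q6 0.834
t 10.78 tcp [ 0.4758 -0.0792  0.1015] yaw -1.0225 tilt [-0.0002 -0.    ] F [ 0.2  0.6 -1.1] T [0.032 0.061 0.026] q6 0.834
t 10.95 tcp [ 0.4758 -0.0792  0.1008] yaw -1.0225 tilt [-0.0001 -0.0001] F [-0.2 -0.7 -1.2] T [-0.033  0.013 -0.014] q6 0.834
```

```bash
python3 -m pendant '[[[0.007,0,0],[0,0,0],-1],[[0,0,0],[0,0,0],-1]]' >/dev/null; python3 st.py
python3 -m pendant '[[[0.007,0,0],[0,0,0],-1],[[0,0,0],[0,0,0],-1]]' >/dev/null; python3 st.py
python3 -m pendant '[[[0.007,0,0],[0,0,0],-1],[[0,0,0],[0,0,0],-1]]' >/dev/null; python3 st.py
python3 -m pendant '[[[0.007,0,0],[0,0,0],-1],[[0,0,0],[0,0,0],-1]]' >/dev/null; python3 st.py
```

```text
t 11.12 tcp [ 0.4759 -0.0793  0.0999] yaw -1.0224 tilt [ 0.0002 -0.0001] F [-1.  -0.2 -0.2] T [0.002 0.066 0.009] q6 0.834
t 11.28 tcp [ 0.4759 -0.0792  0.0988] yaw -1.0225 tilt [ 0.0003 -0.0001] F [-0.7  0.2  0.6] T [-0.041  0.067  0.02 ] q6 0.834
t 11.45 tcp [ 0.4759 -0.0793  0.0978] yaw -1.0225 tilt [ 0.0003 -0.0001] F [-0.8  0.1  1.3] T [0.055 0.087 0.016] q6 0.834
t 11.62 tcp [ 0.4759 -0.0792  0.0967] yaw -1.0224 tilt [ 0.0003 -0.0001] F [-1.1  0.7  1.8] T [0.045 0.102 0.005] q6 0.834
```

```bash
python3 -m pendant '[[[0.01,-0.001,0.002],[0,0,0],-1],[[0.01,0,0],[0,0,0],-1],[[0,0,0],[0,0,0],-1]]' >/dev/null; python3 st.py
python3 -m pendant '[[[0.01,0,0],[0,0,0],-1],[[0.007,0,0],[0,0,0],-1],[[0,0,0],[0,0,0],-1]]' >/dev/null; python3 st.py
python3 -m pendant '[[[0.007,0,0],[0,0,0],-1],[[0.007,0,0],[0,0,0],-1],[[0,0,0],[0,0,0],-1]]' >/dev/null; python3 st.py
```

```text
t 11.87 tcp [ 0.4758 -0.0793  0.0937] yaw -1.0226 tilt [ 0.0007 -0.0001] F [ 1.  -0.1  2. ] T [ 0.07  -0.031  0.019] q6 0.834
t 12.12 tcp [ 0.4758 -0.0793  0.0912] yaw -1.0225 tilt [ 0.0007 -0.0001] F [0.7 0.4 4.4] T [ 0.064 -0.057 -0.044] q6 0.834
t 12.37 tcp [ 0.4758 -0.0793  0.0891] yaw -1.0224 tilt [ 0.0006 -0.0001] F [-0.2  1.5  3.7] T [ 0.093 -0.081  0.006] q6 0.834
```

```bash
python3 -m pendant '[[[0.007,0,0],[0,0,0],-1],[[0.005,0,0],[0,0,0],-1],[[0,0,0],[0,0,0],-1]]' >/dev/null; python3 st.py
python3 -m pendant '[[[0.003,0,0],[0,0,0],-1],[[0,0,0],[0,0,0],-1]]' >/dev/null; python3 st.py
python3 - <<'E'
from h import *
s=grab_frame("side")
crop(s,256,160,80,70,8,"pics/s5.png")
E
```

```text
t 12.62 tcp [ 0.4758 -0.0793  0.0873] yaw -1.0225 tilt [ 0.0006 -0.0001] F [0.2 0.7 5. ] T [ 0.148 -0.137  0.009] q6 0.834
t 12.78 tcp [ 0.4758 -0.0793  0.0869] yaw -1.0225 tilt [ 0.0007 -0.0002] F [ 0.2 -0.1  4.7] T [ 0.138 -0.107  0.013] q6 0.834
pics/s5.png origin 216 125 scale 8
```

View pics/s5.png

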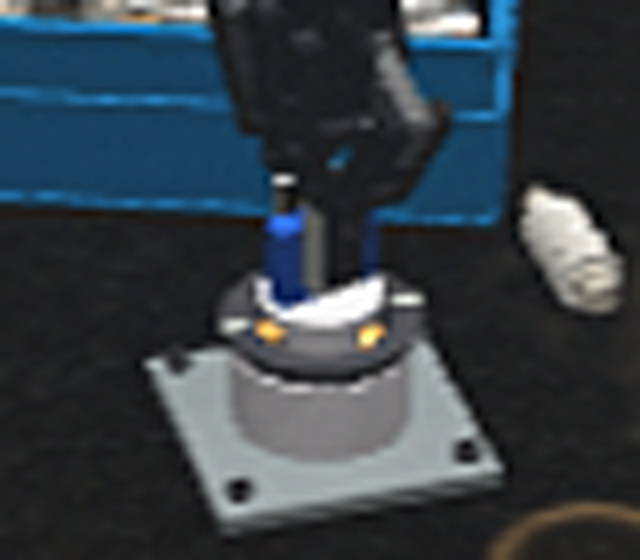

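```bash
python3 -m pendant '[[[0,0,0],[0.02,0,0],-1],[[0,0,0],[0.02,0,0],-1],[[0,0,0],[0,0,0],-1]]' >/dev/null; python3 st.py
python3 -m pendant '[[[0,0,0],[0.02,0,0],-1],[[0,0,0],[0.02,0,0],-1],[[0,0,0],[0,0,0],-1]]' >/dev/null; python3 st.py
```

```text
t 13.08 tcp [ 0.4757 -0.0794  0.087 ] yaw -1.0862 tilt [ 0.0006 -0.0003] F [-0.3  0.1  4.7] T [ 0.034 -0.097  0.002] q6 0.897
t 13.33 tcp [ 0.4757 -0.0794  0.087 ] yaw -1.1490 tilt [ 0.0005 -0.0004] F [0.1 1.1 4.9] T [ 0.035 -0.102 -0.014] q6 0.960
```

```bash
python3 -m pendant '[[[0,0,0],[0.03,0,0],-1],[[0,0,0],[0.03,0,0],-1],[[0,0,0],[0.03,0,0],-1],[[0,0,0],[0,0,0],-1]]' >/dev/null; python3 st.py
python3 -m pendant '[[[0,0,0],[0.03,0,0],-1],[[0,0,0],[0.03,0,0],-1],[[0,0,0],[0.03,0,0],-1],[[0,0,0],[0,0,0],-1]]' >/dev/null; python3 st.py
python3 -m pendant '[[[0,0,0],[0.03,0,0],-1],[[0,0,0],[0.02,0,0],-1],[[0,0,0],[0.02,0,0],-1],[[0,0,0],[0,0,0],-1]]' >/dev/null; python3 st.py
```

```text
t 13.67 tcp [ 0.4756 -0.0795  0.087 ] yaw -1.2909 tilt [ 0.0004 -0.0005] F [-0.  -0.2  4.6] T [-0.053 -0.061 -0.003] q6 1.102
t 14.00 tcp [ 0.4756 -0.0795  0.0869] yaw -1.4322 tilt [ 0.0003 -0.0005] F [0.5 0.  5.6] T [-0.14  -0.038 -0.052] q6 1.244
t 14.33 tcp [ 0.4756 -0.0795  0.0869] yaw -1.5416 tilt [ 0.0002 -0.0005] F [-0.1  0.7  5.6] T [-0.088  0.008 -0.011] q6 1.353
```

```bash
python3 -m pendant '[[[0,0,0],[0.02,0,0],-1],[[0,0,0],[0.02,0,0],-1],[[0,0,0],[0.02,0,0],-1],[[0,0,0],[0.02,0,0],-1],[[0,0,0],[0,0,0],-1]]' >/dev/null; python3 st.py
for i in 1; do :; done
python3 -m pendant '[[[0,0,0],[0.01,0,0],-1],[[0,0,0],[0.01,0,0],-1],[[0,0,0],[0,0,0],-1]]' >/dev/null; python3 st.py
python3 -m pendant '[[[0,0,0],[0.01,0,0],-1],[[0,0,0],[0,0,0],-1]]' >/dev/null; python3 st.py
```

```text
t 14.75 tcp [ 0.4755 -0.0795  0.0869] yaw -1.6672 tilt [ 0.0002 -0.0005] F [ 0.6 -1.   4.8] T [-0.073 -0.013 -0.001] q6 1.479
t 15.00 tcp [ 0.4755 -0.0795  0.0869] yaw -1.6982 tilt [ 0.0002 -0.0005] F [0.2 0.6 5.3] T [-0.056 -0.014  0.013] q6 1.510
t 15.17 tcp [ 0.4755 -0.0795  0.0869] yaw -1.7138 tilt [ 0.0002 -0.0005] F [-0.5  0.5  5.7] T [ 0.019 -0.049  0.045] q6 1.525
```

```bash
python3 -m pendant '[[[0,0,0],[0.01,0,0],-1],[[0,0,0],[0,0,0],-1]]' >/dev/null; python3 st.py
python3 -m pendant '[[[0,0,0],[0.01,0,0],-1],[[0,0,0],[0,0,0],-1]]' >/dev/null; python3 st.py
python3 -m pendant '[[[0,0,0],[0.01,0,0],-1],[[0,0,0],[0,0,0],-1]]' >/dev/null; python3 st.py
```

```text
t 15.33 tcp [ 0.4755 -0.0795  0.0869] yaw -1.7295 tilt [ 0.0002 -0.0005] F [0.3 0.3 5.4] T [-0.013 -0.015  0.008] q6 1.541
t 15.50 tcp [ 0.4756 -0.0795  0.0869] yaw -1.7452 tilt [ 0.0001 -0.0005] F [-0.6 -0.1  5.2] T [-0.038 -0.058 -0.037] q6 1.557
t 15.67 tcp [ 0.4755 -0.0795  0.0869] yaw -1.7609 tilt [ 0.0001 -0.0005] F [0.4 0.  4.8] T [-0.057  0.001 -0.015] q6 1.572
```

```bash
python3 -m pendant '[[[0,0,0],[0.01,0,0],-1],[[0,0,0],[0,0,0],-1]]' >/dev/null; python3 st.py
python3 -m pendant '[[[0,0,0],[0.01,0,0],-1],[[0,0,0],[0,0,0],-1]]' >/dev/null; python3 st.py
```

```text
t 15.83 tcp [ 0.4755 -0.0795  0.0869] yaw -1.7766 tilt [ 0.0001 -0.0005] F [-0.  -0.5  4.9] T [-0.065 -0.002  0.004] q6 1.588
t 16.00 tcp [ 0.4755 -0.0795  0.0869] yaw -1.7921 tilt [ 0.0001 -0.0006] F [0.  0.2 4.5] T [-0.068 -0.009  0.032] q6 1.604
```

```bash
python3 -m pendant '[[[0,0,0],[0.01,0,0],-1],[[0,0,0],[0,0,0],-1]]' >/dev/null; python3 st.py
```

```text
t 16.17 tcp [ 0.4754 -0.0796  0.0869] yaw -1.8075 tilt [-0.0001 -0.0009] F [-0.8 -0.5  5. ] T [-0.166  0.066  0.071] q6 1.619
```

```bash
python3 -m pendant '[[[0,0,0],[0.004,0,0],-1],[[0,0,0],[0,0,0],-1]]' >/dev/null; python3 st.py
python3 -m pendant '[[[0,0,0],[0.003,0,0],-1],[[0,0,0],[0,0,0],-1]]' >/dev/null; python3 st.py
```

```text
t 16.33 tcp [ 0.4754 -0.0797  0.0869] yaw -1.8134 tilt [-0.0001 -0.0011] F [-0.6 -0.7  5.8] T [-0.225  0.075  0.146] q6 1.625
t 16.50 tcp [ 0.4754 -0.0797  0.0869] yaw -1.8178 tilt [-0.0002 -0.0011] F [ 0.2 -1.2  5.8] T [-0.188  0.002  0.168] q6 1.630
```

```bash
python3 -m pendant '[[[0,0,0],[0,0,0],-0.6],[[0,0,0],[0,0,0],-0.4],[[0,0,0],[0,0,0],-0.1],[[0,0,0],[0,0,0],0.1],[[0,0,0],[0,0,0],0.1],[[0,0,0],[0,0,0],0.1]]'; python3 st.py
python3 - <<'E'
from h import *
s=grab_frame("side")
crop(s,256,160,80,70,8,"pics/s6.png")
E
```

```text
time: 17.0
tcp_pos: [0.4754, -0.0792, 0.0866]
orientation: [-0.702, 0.087, 0.702, 0.087]
ft_force: [0.2, 0.1, -0.1]
finger_gap: 0.0469
t 17.00 tcp [ 0.4754 -0.0792  0.0866] yaw -1.8188 tilt [-0.0005  0.    ] F [ 0.2  0.1 -0.1] T [-0.024 -0.02   0.007] q6 1.630
pics/s6.png origin 216 125 scale 8
```

View pics/s6.png

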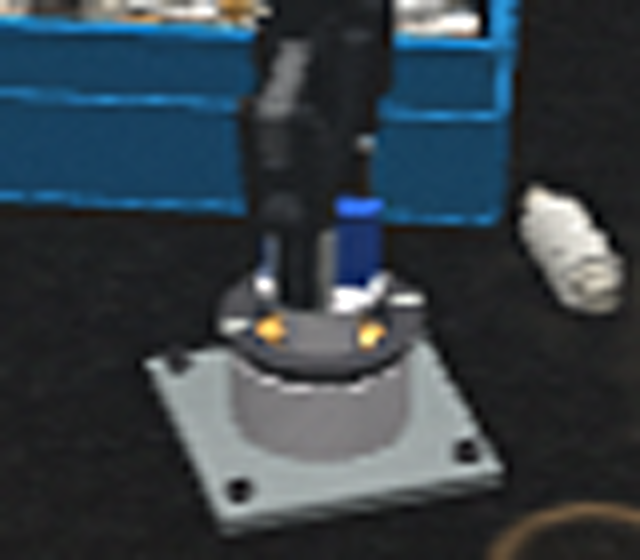

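Released, with no force left on the tool. I'll retract straight up, then check the plug's height.

```bash
python3 -m pendant '[[[-0.03,0,0],[0,0,0],0.1],[[-0.06,0,0],[0,0,0],0.1],[[-0.1,0,0],[0,0,0],0.1],[[-0.15,0,0],[0,0,0],0.1],[[-0.2,0,0],[0,0,0],0.1],[[-0.2,0,0],[0,0,0],0.1],[[0,0,0],[0,0,0],0.1]]'; python3 -m pendant '[[[0,0.2,0],[0,0,0],0.1],[[0,0.2,0],[0,0,0],0.1],[[0,0.2,0],[0,0,0],0.1],[[0,0.2,0],[0,0,0],0.1],[[0,0.2,0],[0,0,0],0.1],[[0,0.1,0],[0,0,0],0.1],[[0,0,0],[0,0,0],0.1]]'; python3 st.py
python3 - <<'E'
from h import *
s=grab_frame("side");t=grab_frame("top")
crop(s,256,160,80,70,8,"pics/s7.png")
crop(t,342,194,80,60,10,"pics/t7.png")
cv2.imwrite("pics/full7.png",np.vstack([t["image"],s["image"]])[:, :]); cv2.imwrite("pics/top7.png",t["image"])
E
```

```text
time: 17.63
tcp_pos: [0.4789, -0.0799, 0.2043]
orientation: [0.706, -0.088, -0.697, -0.087]
ft_force: [0.9, 0.5, 0.1]
finger_gap: 0.0471
time: 18.22
tcp_pos: [0.4344, -0.2419, 0.1983]
orientation: [0.702, -0.089, -0.701, -0.088]
ft_force: [-0.1, 0.3, -0.0]
finger_gap: 0.047
t 18.22 tcp [ 0.4344 -0.2419  0.1983] yaw -1.8223 tilt [ 0.0007 -0.0016] F [-0.1  0.3 -0. ] T [-0.005  0.007  0.015] q6 1.292
pics/s7.png origin 216 125 scale 8
pics/t7.png origin 302 164 scale 10
```

View pics/s7.png

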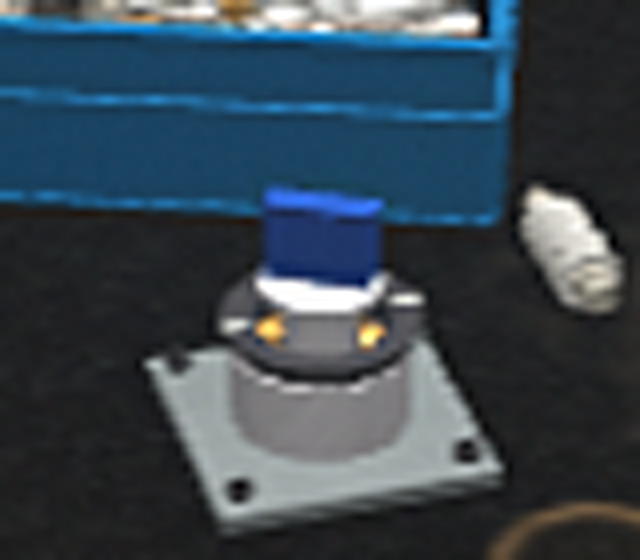

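View pics/t7.png

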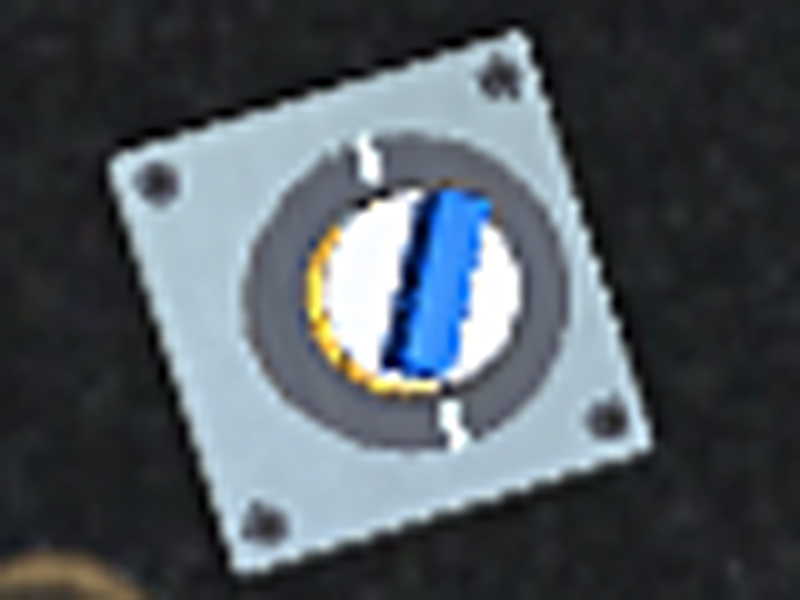

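View pics/top7.png

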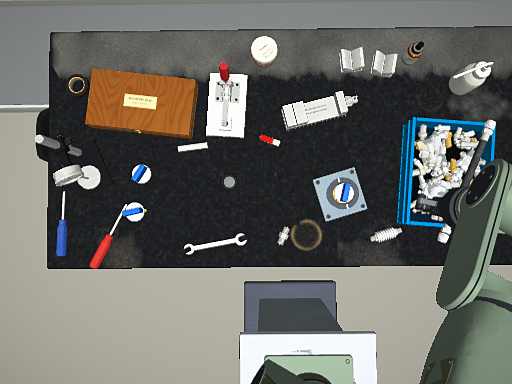

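Run:
```python
from h import *
s=grab_frame("side");t=grab_frame("top")
c=np.array([.4755,-.079]);yaw=-1.81+np.pi/2
x=np.array([np.cos(yaw),np.sin(yaw)]);y=np.array([-x[1],x[0]])
for z in (.099,.096,.093):
  q=[np.r_[c+a*.02*x+b*.006*y,z] for a,b in((1,1),(1,-1),(-1,-1),(-1,1))]
  print(z,"side",[((proj(s,p)-[216,125]+.5)*8-.5).round().tolist() for p in q],"top",[((proj(t,p)-[302,164]+.5)*10-.5).round().tolist() for p in q])
crop(s,256,155,32,28,20,"pics/s8.png"); print(env.read_state()["time"])
```

```text
0.099 side [[263.0, 198.0], [271.0, 181.0], [383.0, 195.0], [376.0, 213.0]] top [[438.0, 184.0], [492.0, 197.0], [452.0, 377.0], [397.0, 364.0]]
0.096 side [[263.0, 206.0], [271.0, 188.0], [383.0, 203.0], [376.0, 221.0]] top [[435.0, 185.0], [489.0, 198.0], [449.0, 377.0], [395.0, 364.0]]
0.093 side [[263.0, 213.0], [271.0, 196.0], [383.0, 210.0], [375.0, 228.0]] top [[433.0, 186.0], [487.0, 199.0], [447.0, 377.0], [393.0, 365.0]]
pics/s8.png origin 240 141 scale 20
18.4167
```

View pics/s8.png

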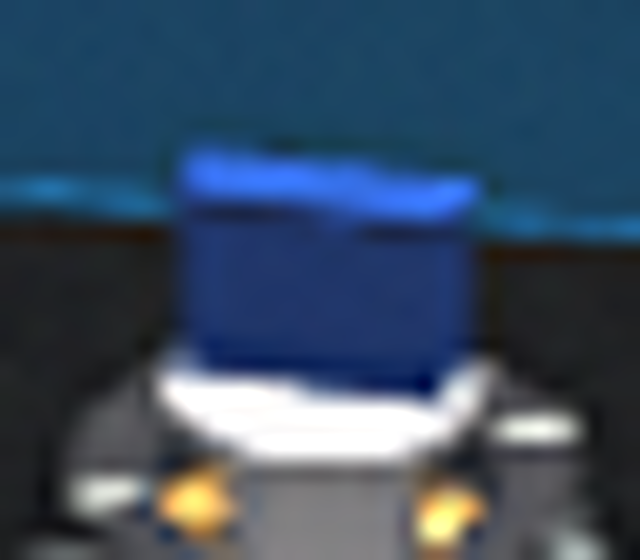

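Run:
```python
import cv2,numpy as np
a=cv2.imread("pics/s5.png");b=cv2.imread("pics/s7.png");h=cv2.imread("pics/s4.png")
for n,im in(("held s5",a),("now",b),("above s4",h)):
  g=im.min(2).astype(float)
  r=[]
  for c in range(305,340,5):
    col=g[150:345,c]; k=np.where((col[:-1]>=170)&(col[1:]<170))[0]; r.append((k+150).tolist())
  print(n,r)
```

```text
held s5 [[324], [326], [326], [326], [326], [327], [326]]
now [[312], [312], [312], [312], [312], [312], [312]]
above s4 [[215], [215], [215], [215], [215], [215], [215]]
```

```bash
python3 st.py
python3 - <<'E'
import cv2,numpy as np
a=cv2.imread("pics/top0.png");b=cv2.imread("pics/top7.png")
m=(np.abs(a.astype(int)-b).max(2)>60).astype(np.uint8)
n,l,s,c=cv2.connectedComponentsWithStats(m)
print([(x.tolist(),y.round().tolist()) for x,y in zip(s[1:],c[1:]) if x[4]>6])
from rig import job
print(job.close_job())
E
```

```text
t 18.42 tcp [ 0.4351 -0.2384  0.198 ] yaw -1.8182 tilt [0.0001 0.0004] F [ 0.7  0.7 -0.3] T [0.025 0.038 0.003] q6 1.293
[([269, 160, 243, 224, 9591], [434.0, 312.0]), ([476, 172, 5, 6, 17], [478.0, 175.0]), ([483, 172, 4, 5, 10], [484.0, 173.0]), ([477, 179, 6, 11, 23], [479.0, 183.0]), ([334, 183, 20, 20, 294], [344.0, 192.0]), ([468, 182, 5, 7, 15], [470.0, 185.0]), ([484, 185, 3, 6, 9], [485.0, 188.0]), ([415, 187, 45, 33, 603], [435.0, 204.0]), ([163, 196, 20, 19, 299], [172.0, 205.0]), ([457, 202, 21, 21, 157], [466.0, 214.0]), ([454, 208, 2, 9, 12], [454.0, 212.0]), ([276, 344, 63, 11, 437], [307.0, 350.0]), ([254, 364, 9, 12, 27], [258.0, 371.0]), ([250, 377, 10, 7, 45], [255.0, 381.0])]
the job is handed in; nothing more can be done
None
```

The shorting plug is locked in the bayonet test port, standing upright. I handed the job in at 18.4 s, with the robot touching nothing. No verdict was reported.

**What I did:**
- Of the three look-alikes I took the one farthest to the robot's right, at top-view pixel (173,205). I gripped it by the blue wing and lowered it at the slot angle seen in the first picture, about 0.26 rad from the index marks.
- The lugs went through the slots on the first try.
- I turned it clockwise 0.80 rad to the stop, using about 0.17 N m, then let go. Readings between moves showed about 6 N upward at most, and about 1 N sideways.

**What the last checks showed:**
- **Height:** after release the flange rose about 5.6 mm from where I had held it pressed down. That puts the plug's centre at about 64 mm, against 63 mm expected when locked and 60 mm if the lugs had missed the notches.
- **Disagreement:** the wing top measured directly in the side view came out about 3 mm lower, matching the unlocked height. That camera had already read low by roughly 1 to 2.5 mm on the port marks and on the loose plug. I therefore trusted the before-and-after comparison.
- **Bystanders:** between the first and last top views, the only changes were the plug's old and new places and the arm itself. The arm covers part of the blue box in the last view, so I could not check that part.

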